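# Load the salt cellar in the indexing drill jig and hold the third stop

### The arm

A 7-joint arm with a two-finger parallel gripper is mounted at the origin on the work surface. World frame = base frame: x ahead of the robot, y to its left, z up, the work surface at z = 0. Lengths are in m, angles in rad, forces in N, time in s.
With the tool pointing down it reaches from about 0.4 to 0.75 m from the base axis. Payload 19.5 kg.
Tool frame: the origin (TCP) lies where the fingers leave the gripper's body, on its centre line; the fingertips stand 73 mm ahead of it and the grasp point (between the pads) lies 54 mm ahead of it; z points along the fingers, y is the line along which they close (so a half turn about z gives the same grasp; the last joint's range is limited). The gripper opens to 85 mm and grips with 20 to 120 N. Pads are 22 mm wide; open, the fingers measure 114 mm over their backs; the gripper's body (76 mm by 85 mm) begins 54 mm behind the grasp point. The pads swing forward as they close: fully open they stand 13 mm farther back than shut.
Start: joints at [-1.215, 0.707, -0.028, 1.485, 0.022, 0.951, -0.075], TCP at [0.223, 0.53, 0.304] pointing down, gripper open.
Joint ranges: [-2.71, 2.71], [-0.32, 2.16], [-1.57, 1.52], [0, 2.45], [-1.46, 4.6], [0, 2.02], [-2.83, 2.83]. Speed limits (rad/s): [1.89, 1.89, 2.57, 2.57, 3.01, 3.01, 3.01].

### API

Orientations are given as [roll, pitch, yaw] about the fixed x, y, z axes, in that order (R = Rz(yaw) Ry(pitch) Rx(roll)).
In Python, from station import ctrl gives the robot as it stands.
- The arm moves only by the tool play_rows, never from a script. Its argument "steps" is a list of rows, each an object with "delta_rot": the turn, a rotation vector about the tool's x, y, z in rad, a list of three; "delta_pos": the shift along the tool's x, y, z in cm, a list of three; "jaw": the opening, from 0 (shut) to 1 (fully open). In form: [{"delta_rot": [ax, ay, az], "delta_pos": [tx, ty, tz], "jaw": jaw}, ...]. A call has 1 to 20 rows; each row shifts and turns the commanded pose from where the row before left it, along the tool's axes as they then stand; what a row does not reach is not made up. A row lasts 1/12 s, in which the tool goes at most 41.7 mm and 7.16 degrees, less where a joint would pass 70% of its speed; a pose out of reach is approached as far as the arm can. A call with a gripper value outside its range is refused whole. The fingers move at their own pace and stop on an object; the grip force is fixed at half the most. Time passes only in rows, so rows that do not move let the fingers close. It gives the time, the measured TCP pose, the force, the opening and the grip force at its end, in the units of the state.
- ctrl.observe(): the state, without advancing time (a new reading comes with each control period).
- ctrl.read_camera(name): name is "side" or "top" or "wrist"; returns (picture, depth): 480x640x3 uint8, red, green, blue; 480x640 float32, m along the optical axis (not along the pixel's ray), 0 where there is no reading.
- ctrl.camera_model(name): a dict with "fx", "fy", "cx", "cy" (pixels), "R" (3x3) and "t" (3): a world point X has camera coordinates R X + t. Camera axes: x right, y down, z forward; pixel columns grow to the right and rows downward; lengths in m; the calibration is good to about 2 mm. A picture is of the moment at which its call begins: read the wrist's pose just before it. camera_model takes no time and is no camera call; for the wrist camera it gives the pose at the moment of the call.
- ctrl.sign_off(): hands the job in; it is judged then, once.
Trained networks look in the newest picture that a camera, given by its name, has taken for a name from the list of things; names that differ only in an ending like _2 or _b are one class to them, and where a whole thing is asked for, a point or a joint stands for the part that bears it (a point fixed in the world has none). Each returns a list of dicts, best first, with "p" (0 to 1); they miss things now and then, are a little off and sometimes report something else, mostly with a low value. They report only what shows in the picture. A call takes as long as a camera call. They do not tell look-alikes from the thing itself.
- ctrl.cut_out(camera, name): "mask" (480x640 bool, what is visible of it) and "extent" ([centre column, centre row, width, height] in pixels, round what is visible of it).
The state is a dict: "clock": time; "q": joint angles; "joint_velocities": joint speeds; "joint_torque": joint torques, N m; "tcp_pos": TCP position; "eef_rot": TCP orientation; "wrist_force": force on the tool from outside, world axes, zero at the start; "wrist_torque": the same for the moment, N m; "width": opening from 0.0 (shut) to 1.0 (fully open); "grip_force": force on a finger pad.
Only numpy, scipy, OpenCV 4.12 (cv2) and the standard library are available. Lean on these libraries where they do the work, as an engineer would, in place of code of your own. Each camera call takes 0.05 s, during which the arm holds its last target. There are 200 camera calls.

### The job

Set the square salt cellar down into the square nest of the drilling jig so that it sits flat on the floor of the nest; lower it in, do not drop it. Then take the black knob at the end of the index arm, swing the plate round from the zero pin, counting the clicks, to the third stop and not past it, and finish with the knob still firmly in your grip at that stop, so that the plate cannot creep when the hole is drilled. Leave the other cellars and tools where they are.

Things in the scene. Friction and masses are not known exactly. Their poses are not given: they have to be found in the camera images.
- square_cellar_mid (a point): centre of the square salt cellar (half-way up, 27 mm above its underside): white soapstone, about 0.2 to 0.35 kg, square body 50 x 50 mm and 40 mm tall with a low round dome 44 mm across on top, 54 mm tall in all, standing upright on the bench. Axes: x and y square to its four sides, z up. All four ways round are equal.
- nest (a point): centre of the floor of the square nest (pocket), on the upright turning axis of the dividing plate, 40 mm above the bench. Pocket 53 x 53 mm, 12 mm deep, mouth chamfered 3 mm, in an aluminium block 80 x 80 mm whose top is 52 mm above the bench. Axes: x and y square to the pocket's sides, z up; it turns with the plate.
- knob_mid (a point): centre (half-way up) of the black index knob: upright cylinder 25 mm across, 56 mm tall (42 to 98 mm above the bench), revolving freely on a stud at the end of a steel arm 105 mm from the plate's axis. Moving it round that axis turns plate and nest. About 6 N at the knob lifts the plunger out of a stop; past half-way the plunger pulls the plate into the next. The point does not spin with the knob.
- knob: the same black knob as a body; origin at its foot on the stud, 28 mm below knob_mid, z up. It revolves freely, so its x and y axes mean nothing.
- index (a joint): angle of the dividing plate, rad, anticlockwise seen from above. 0 = zero stop, the arm at a small upright steel pin on the base (it goes no farther back). A spring plunger clicks into a stop every 20 degrees: first 0.349, second 0.698, third 1.047, and on beyond. It starts at the zero stop. Steel plate, scalloped rim 160 mm across, 18 valleys.
- jig: the fixed jig: cast-iron base 220 x 250 x 16 mm bolted to the bench; origin on the bench under the plate's axis, unturned x away from the robot, y to its left. At index 0 the arm points 120 degrees clockwise from the jig's x. Plunger housing 40 mm high on the far side. A post 107 mm high at x 47, y 117 mm carries a 116 mm bush leaf parked clear along +x; leave it.
- round_cellar_mid (a point): centre of a round salt cellar, white soapstone, 58 mm across, 54 mm tall, half-way up; too big for the nest. Leave it alone.
- six_cellar_mid (a point): centre of a six-sided salt cellar, white soapstone, 52 mm across the flats, 60 mm across the corners, 54 mm tall, half-way up; does not fit the nest. Leave it alone.
- sanding_block_mid (a point): centre of a cedar sanding block 100 x 50 x 28 mm lying flat, x along its length. Leave it alone.
- depth_gauge_mid (a point): middle of the 110 mm long crossbar of a flat steel depth gauge (16 mm high, thumbscrew up to 28 mm); its blade runs 60 mm to -x and 100 mm to +x of this point. Leave it alone.
Mind the look-alikes: they are no part of the job. Leave any blue or brown look-alike of the part that bears square_cellar_mid alone.

How it is judged:
By the outcome, as a careful person would: the job done as asked, in the order asked, and still so for the second after the job is handed in, while the arm keeps its last pose, push and grip.
It also fails if it takes over 48 s, if anything falls off the work surface, if the arm or the gripper's body presses on something with over 40 N, if the wrist force passes 120 N, or if a joint passes its speed limit or range.

## Working session

There is one attempt and no reset: what is moved stays moved. The work goes in short steps, Python scripts to look and compute and a tool call to move; the robot and the scene stay as the last step left them, time stands still between calls to the robot, and variables do not carry over. Pictures are saved under pics/ and viewed, at most 10 in all, crops included, and the job is handed in when it is done.

Besides the shell and the picture viewer there is one more tool, called as name(argument=value, ...) on one line, values as JSON. play_rows: Moves the arm, as the interface text tells. Its arguments: {"type":"object","properties":{"steps":{"type":"array"}},"required":["steps"]}

```bash
mkdir -p pics; ls; cat > h.py <<'E'
import numpy as np, cv2
from station import ctrl
def save(img,n): cv2.imwrite('pics/'+n,cv2.cvtColor(img,cv2.COLOR_RGB2BGR))
def world(cam,d,m=None):
    """world points of pixels (mask or all) """
    v,u=np.nonzero((d>0) if m is None else (m&(d>0)))
    z=d[v,u]; P=np.c_[(u-cam['cx'])*z/cam['fx'],(v-cam['cy'])*z/cam['fy'],z]
    return (P-cam['t'])@np.array(cam['R']),u,v
E
python3 - <<'E'
from h import *
s=ctrl.observe(); print(s)
for c in ['top','side']:
    im,d=ctrl.read_camera(c); cam=ctrl.camera_model(c); save(im,c+'0.png'); np.savez(c+'0.npz',im=im,d=d,**cam)
    for n in ['square_cellar_mid','nest','knob_mid','jig','round_cellar_mid','six_cellar_mid']:
        for r in ctrl.cut_out(c,n)[:4]:
            P,_,_=world(cam,d,r['mask']); 
            print(c,n,round(r['p'],2),np.round(r['extent']),np.median(P,0).round(3) if len(P) else None,P[:,2].max().round(3) if len(P) else '')
E
```

```text
pics
{'clock': 0.0, 'q': array([-1.21470423,  0.70711967, -0.02760817,  1.48496689,  0.0219954 ,
        0.9508809 , -0.07550645]), 'joint_velocities': array([-1.91893247e-03,  1.03516844e-04, -5.77439837e-04,  8.02907767e-04,
        7.78125796e-04, -1.12076285e-03, -5.70062527e-05]), 'joint_torque': array([-7.10166678e-04, -8.83202362e+01,  1.23420808e+00, -2.36167198e+01,
        1.68011931e-02,  6.49592650e-03, -8.91607215e-06]), 'tcp_pos': array([0.22268101, 0.52994772, 0.30342548]), 'eef_rot': array([-3.14052076e+00,  3.51850507e-05,  2.74378426e+00]), 'wrist_force': array([ 0.13024349, -0.58039606, -0.27138114]), 'wrist_torque': array([-0.01496308, -0.01267882,  0.02719994]), 'grip_force': 0.0, 'width': 0.9986810921692533}
top square_cellar_mid 0.95 [173. 233.  35.  34.] [0.557 0.409 0.042] 0.059
top square_cellar_mid 0.8 [160. 174.  27.  28.] [0.678 0.44  0.042] 0.06
top square_cellar_mid 0.76 [222. 223.  26.  28.] [0.583 0.313 0.043] 0.06
top square_cellar_mid 0.7 [165. 303.  36.  35.] [0.423 0.42  0.042] 0.06
top nest 0.84 [440. 247. 106.  79.] [ 0.532 -0.105  0.036] 0.102

[... 372 characters left out ...]
mid 0.76 [292. 171.  24.  28.] [0.556 0.396 0.034] 0.057
side square_cellar_mid 0.65 [344. 160.  23.  20.] [0.678 0.421 0.035] 0.056
side square_cellar_mid 0.64 [234. 174.  30.  25.] [0.422 0.407 0.032] 0.058
side nest 0.92 [308. 351. 106. 104.] [ 0.53  -0.125  0.037] 0.101
side knob_mid 0.56 [311. 350. 110. 107.] [ 0.53  -0.125  0.037] 0.101
side jig 0.57 [319. 328. 169. 198.] [ 0.541 -0.125  0.019] 0.111
side jig 0.47 [282. 379.  23.  44.] [ 0.488 -0.207  0.081] 0.101
side round_cellar_mid 0.79 [300. 230.  29.  35.] [0.545 0.156 0.037] 0.057
side round_cellar_mid 0.25 [318. 328. 171. 200.] [ 0.542 -0.124  0.019] 0.111
side six_cellar_mid 0.69 [235. 202.  26.  32.] [0.422 0.282 0.035] 0.058
```

View pics/top0.png

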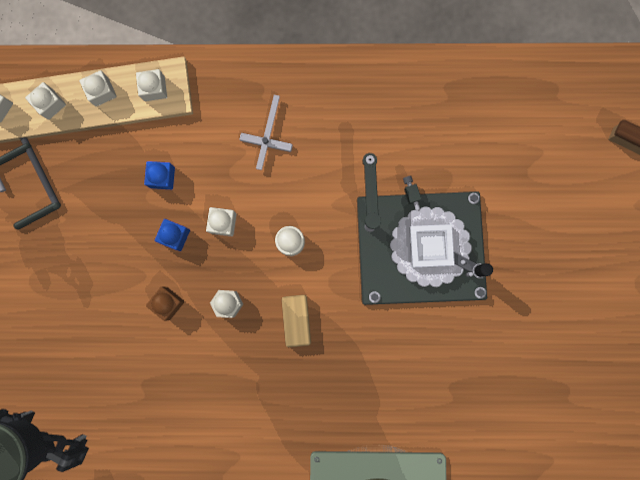

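```bash
python3 -c "
import cv2
a=cv2.imread('pics/top0.png');cv2.imwrite('pics/crop.png',cv2.resize(a[150:330,130:330],None,fx=3.3,fy=3.3,interpolation=2))"
```

```text
(no output)
```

View pics/crop.png

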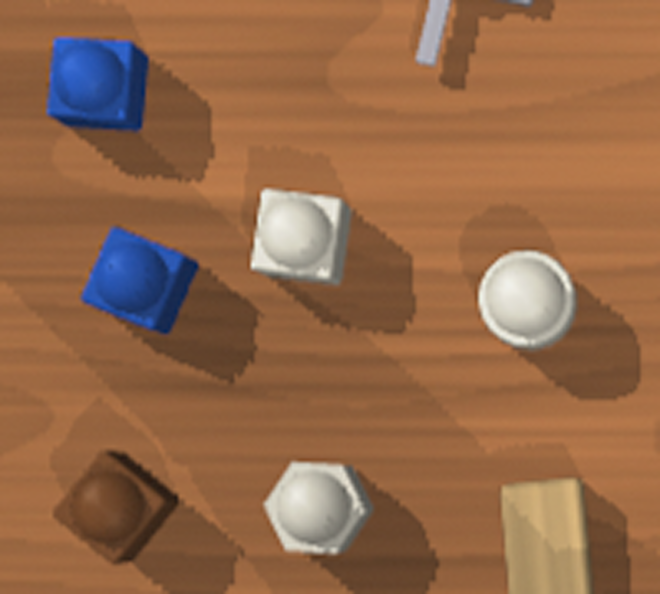

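The top view shows these candidates:
- White square cellar at (222,223), with its flat square top and dome. This is my choice, and the close crop confirms it.
- Blue look-alikes at (160,174) and (173,233).
- Brown look-alike at (165,303).
- Round cellar at (290,241).
- Six-sided cellar at (227,304).
- Row of cellars on a board, at (43,98), (96,86) and (149,82).

The jig's nest is at (433,246) and the knob at (484,270).

```bash
python3 - <<'E'
from h import *
for c in ['top','side']:
    f=np.load(c+'0.npz'); im=f['im'];d=f['d'];cam={k:f[k] for k in['fx','fy','cx','cy','R','t']}
    print(c,'cam centre',(-f['R'].T@f['t']).round(3))
    P,u,v=world(cam,d)
    def rect(sel,name):
        Q=P[sel]
        if len(Q)<5: print(name,len(Q));return
        r=cv2.minAreaRect((Q[:,:2]*1000).astype(np.float32)); print(name,len(Q),'c',np.round(r[0],1),'sz',np.round(r[1],1),'ang',round(r[2],1),'mean',(Q.mean(0)*1000).round(1),'zmed',np.median(Q[:,2]).round(4))
    box=lambda x,y,r:(abs(P[:,0]-x)<r)&(abs(P[:,1]-y)<r)
    Z=P[:,2]
    b=box(.58,.305,.045)
    rect(b&(Z>.034)&(Z<.062),'cellar all'); rect(b&(Z>.036)&(Z<.043),'cellar flat'); rect(b&(Z>.047)&(Z<.062),'dome')
    b=box(.53,-.115,.075)
    rect(b&(Z>.047)&(Z<.056)&(np.hypot(P[:,0]-.53,P[:,1]+.115)<.06),'block top'); rect(b&(Z>.037)&(Z<.0435)&(abs(P[:,0]-.53)<.03)&(abs(P[:,1]+.115)<.03),'floor')
    b=box(.485,-.205,.04); rect(b&(Z>.092)&(Z<.105),'knob top'); rect(b&(Z>.055)&(Z<.105),'knob')
    rect(box(.53,-.1,.18)&(Z>.010)&(Z<.022),'base')
E
```

```text
top cam centre [0.434 0.093 1.211]
cellar all 619 c [586.3 317.2] sz [50.7 50. ] ang 83.8 mean [585.3 315.7  45.9] zmed 0.045
cellar flat 246 c [586.3 317.1] sz [50.6 49.9] ang 83.6 mean [584.7 315.5  39.8] zmed 0.0399
dome 282 c [585.7 317.1] sz [38.5 36. ] ang 11.3 mean [585.6 316.2  52.3] zmed 0.0522
block top 881 c [ 536.1 -111.6] sz [ 83.6 100.1] ang 2.8 mean [ 535.7 -103.9   51.5] zmed 0.0516
floor 472 c [ 536.2 -114.9] sz [47.6 59.8] ang 0.3 mean [ 535.4 -107.5   40.2] zmed 0.0403
knob top 137 c [ 488.8 -194.2] sz [23.4 22.8] ang 82.4 mean [ 489.  -194.1   97. ] zmed 0.097
knob 201 c [ 488.8 -194.1] sz [24.1 23.8] ang 85.3 mean [ 488.6 -191.5   89.7] zmed 0.0958
base 7459 c [540.7 -86.6] sz [227.8 250.3] ang 2.7 mean [529.5 -76.1  15.8] zmed 0.0158
side cam centre [ 0.498 -0.582  0.573]
cellar all 349 c [584.6 310.9] sz [49.5 48.3] ang 84.0 mean [583.6 302.8  45. ] zmed 0.0437
cellar flat 145 c [584.7 311.2] sz [48.8 48.3] ang 84.2 mean [583.7 300.6  39.9] zmed 0.04
dome 141 c [584.2 309.9] sz [32.2 38.8] ang 79.0 mean [584.1 308.   51.8] zmed 0.052
block top 1487 c [ 536.2 -114.2] sz [ 80.  100.3] ang 2.8 mean [ 535.  -109.1   52.1] zmed 0.0525
floor 744 c [ 534.4 -115.1] sz [59.8 50.9] ang 90.0 mean [ 535.3 -107.9   40.9] zmed 0.0409
knob top 294 c [ 487.8 -199.3] sz [23.8 23.1] ang 47.8 mean [ 487.9 -201.1   97.8] zmed 0.0983
knob 655 c [ 488.  -199.7] sz [24.4 23.8] ang 63.4 mean [ 487.9 -204.8   84.6] zmed 0.0888
base 10624 c [546.5 -90.3] sz [242.9 251.8] ang 2.6 mean [ 531.4 -117.3   16.7] zmed 0.0168
```

```bash
cat >> h.py <<'E'
from scipy.spatial.transform import Rotation as Ro
def go(xyz,axdeg):
    """tool-frame shift (cm) then tool turn (rad) to put TCP at xyz, closing axis (y) at axdeg mod 180, tool straight down"""
    s=ctrl.observe(); p=s['tcp_pos']; R=Ro.from_euler('xyz',s['eef_rot']).as_matrix()
    d=R.T@(np.array(xyz)-p)*100
    y=np.degrees(np.arctan2(R[1,1],R[0,1])); t=(axdeg-y+90)%180-90
    yy=np.radians(y+t); Y=np.array([np.cos(yy),np.sin(yy),0]); Z=np.array([0,0,-1.]); G=np.c_[np.cross(Y,Z),Y,Z]
    print('t',round(s['clock'],2),'tcp',p.round(4),'yaxis',y.round(2),'F',s['wrist_force'].round(1),'w',round(s['width'],3),'grip',round(s['grip_force'],1))
    print('shift cm first',d.round(2),'norm',np.linalg.norm(d).round(2),'| shift after turn',(G.T@(np.array(xyz)-p)*100).round(2),'| rotvec',Ro.from_matrix(R.T@G).as_rotvec().round(4))
E
python3 - <<'E'
from h import *
go([.585,.314,.27],-6)
c=ctrl.camera_model('wrist'); s=ctrl.observe(); R=Ro.from_euler('xyz',s['eef_rot']).as_matrix()
C=-c['R'].T@c['t']; print('cam in tool',R.T@(C-s['tcp_pos']),'\n',(c['R']@R).round(3),c['fx'])
E
```

```text
t 0.7 tcp [0.2228 0.5301 0.3039] yaxis 67.21 F [-0.   0.6 -0.7] w 1.0 grip 0.0
shift cm first [-41.77  -5.89   3.39] norm 42.32 | shift after turn [-17.7   38.28   3.39] | rotvec [-0.      0.      1.2777]
cam in tool [ 0.06926939 -0.00073038 -0.07011285] 
 [[ 0.     1.     0.001]
 [-0.963  0.    -0.268]
 [-0.268 -0.     0.963]] 378.06607349175835
```

play_rows(steps=[{"delta_rot": [0, 0, 0], "delta_pos": [-3.5, -0.5, 0.28], "jaw": 1}, {"delta_rot": [0, 0, 0], "delta_pos": [-3.5, -0.5, 0.28], "jaw": 1}, {"delta_rot": [0, 0, 0], "delta_pos": [-3.5, -0.5, 0.28], "jaw": 1}, {"delta_rot": [0, 0, 0], "delta_pos": [-3.5, -0.5, 0.28], "jaw": 1}, {"delta_rot": [0, 0, 0], "delta_pos": [-3.5, -0.5, 0.28], "jaw": 1}, {"delta_rot": [0, 0, 0], "delta_pos": [-3.5, -0.5, 0.28], "jaw": 1}, {"delta_rot": [0, 0, 0], "delta_pos": [-3.5, -0.5, 0.28], "jaw": 1}, {"delta_rot": [0, 0, 0], "delta_pos": [-3.5, -0.5, 0.28], "jaw": 1}, {"delta_rot": [0, 0, 0], "delta_pos": [-3.5, -0.5, 0.28], "jaw": 1}, {"delta_rot": [0, 0, 0], "delta_pos": [-3.5, -0.5, 0.28], "jaw": 1}, {"delta_rot": [0, 0, 0], "delta_pos": [-3.5, -0.5, 0.28], "jaw": 1}, {"delta_rot": [0, 0, 0], "delta_pos": [-3.3, -0.4, 0.3], "jaw": 1}])

```text
clock: 1.7
tcp_pos: [0.5868, 0.3122, 0.2701]
eef_rot: [-3.141, 0.0, 2.743]
wrist_force: [-0.3, 0.3, 0.1]
width: 1.004
grip_force: 0.0
```

play_rows(steps=[{"delta_rot": [0, 0, 0.1065], "delta_pos": [0, 0, 0], "jaw": 1}, {"delta_rot": [0, 0, 0.1065], "delta_pos": [0, 0, 0], "jaw": 1}, {"delta_rot": [0, 0, 0.1065], "delta_pos": [0, 0, 0], "jaw": 1}, {"delta_rot": [0, 0, 0.1065], "delta_pos": [0, 0, 0], "jaw": 1}, {"delta_rot": [0, 0, 0.1065], "delta_pos": [0, 0, 0], "jaw": 1}, {"delta_rot": [0, 0, 0.1065], "delta_pos": [0, 0, 0], "jaw": 1}, {"delta_rot": [0, 0, 0.1065], "delta_pos": [0, 0, 0], "jaw": 1}, {"delta_rot": [0, 0, 0.1065], "delta_pos": [0, 0, 0], "jaw": 1}, {"delta_rot": [0, 0, 0.1065], "delta_pos": [0, 0, 0], "jaw": 1}, {"delta_rot": [0, 0, 0.1065], "delta_pos": [0, 0, 0], "jaw": 1}, {"delta_rot": [0, 0, 0.1065], "delta_pos": [0, 0, 0], "jaw": 1}, {"delta_rot": [0, 0, 0.1065], "delta_pos": [0, 0, 0], "jaw": 1}, {"delta_rot": [0, 0, 0], "delta_pos": [0, 0, 0], "jaw": 1}, {"delta_rot": [0, 0, 0], "delta_pos": [0, 0, 0], "jaw": 1}])

```text
clock: 2.87
tcp_pos: [0.5852, 0.3139, 0.27]
eef_rot: [-3.142, 0.0, 1.469]
wrist_force: [0.7, 0.4, 0.3]
width: 1.001
grip_force: 0.0
```

```bash
cat >> h.py <<'E'
def rect(Q,name):
    if len(Q)<5: print(name,len(Q));return
    r=cv2.minAreaRect((Q[:,:2]*1000).astype(np.float32)); print(name,len(Q),'c',np.round(r[0],1),'sz',np.round(r[1],1),'ang',round(r[2],1),'zmed',np.median(Q[:,2]).round(4))
E
python3 - <<'E'
from h import *
cam=ctrl.camera_model('wrist'); im,d=ctrl.read_camera('wrist'); save(im,'w1.png')
P,u,v=world(cam,d); Z=P[:,2]; b=(abs(P[:,0]-.585)<.042)&(abs(P[:,1]-.314)<.042)
rect(P[b&(Z>.036)&(Z<.0435)],'flat'); rect(P[b&(Z>.034)&(Z<.06)],'all'); rect(P[b&(Z>.046)&(Z<.06)],'dome')
go([.585,.314,.27],-6)
E
```

```text
flat 1638 c [583.5 314.8] sz [50.2 49.5] ang 83.0 zmed 0.04
all 3643 c [583.5 314.8] sz [50.2 49.5] ang 83.0 zmed 0.0462
dome 1834 c [583.4 315.2] sz [38.3 38.3] ang 83.3 zmed 0.0521
t 2.92 tcp [0.5852 0.3138 0.27  ] yaxis -5.79 F [ 0.5  0.2 -0.3] w 0.999 grip 0.0
shift cm first [ 0.02 -0.02 -0.  ] norm 0.03 | shift after turn [ 0.02 -0.02 -0.  ] | rotvec [-0.0001  0.0003  0.0037]
```

View pics/w1.png

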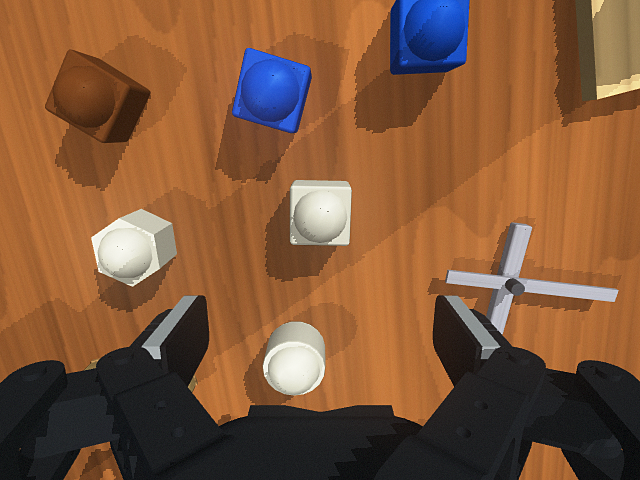

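The wrist view shows the white square cellar at (321,213). The finger paths to its left and right are clear of the neighbours.

```bash
python3 - <<'E'
from h import *
go([.5835,.3150,.087],-7)
E
```

```text
t 2.92 tcp [0.5852 0.3138 0.27  ] yaxis -5.79 F [ 0.5  0.2 -0.3] w 0.999 grip 0.0
shift cm first [ 0.11 -0.18 18.3 ] norm 18.3 | shift after turn [ 0.1  -0.18 18.3 ] | rotvec [-0.0001  0.0003  0.0212]
```

play_rows(steps=[{"delta_rot": [0, 0, 0.021], "delta_pos": [0.1, -0.18, 2], "jaw": 1}, {"delta_rot": [0, 0, 0], "delta_pos": [0, 0, 3], "jaw": 1}, {"delta_rot": [0, 0, 0], "delta_pos": [0, 0, 3], "jaw": 1}, {"delta_rot": [0, 0, 0], "delta_pos": [0, 0, 3], "jaw": 1}, {"delta_rot": [0, 0, 0], "delta_pos": [0, 0, 3], "jaw": 1}, {"delta_rot": [0, 0, 0], "delta_pos": [0, 0, 2.3], "jaw": 1}, {"delta_rot": [0, 0, 0], "delta_pos": [0, 0, 1.3], "jaw": 1}, {"delta_rot": [0, 0, 0], "delta_pos": [0, 0, 0.7], "jaw": 1}, {"delta_rot": [0, 0, 0], "delta_pos": [0, 0, 0], "jaw": 1}, {"delta_rot": [0, 0, 0], "delta_pos": [0, 0, 0], "jaw": 0.2}, {"delta_rot": [0, 0, 0], "delta_pos": [0, 0, 0], "jaw": 0.2}, {"delta_rot": [0, 0, 0], "delta_pos": [0, 0, 0], "jaw": 0.2}, {"delta_rot": [0, 0, 0], "delta_pos": [0, 0, 0], "jaw": 0.2}, {"delta_rot": [0, 0, 0], "delta_pos": [0, 0, 0], "jaw": 0.2}, {"delta_rot": [0, 0, 0], "delta_pos": [0, 0, 0], "jaw": 0.2}])

```text
clock: 4.17
tcp_pos: [0.5841, 0.3152, 0.0886]
eef_rot: [3.14, -0.001, 1.445]
wrist_force: [-1.7, -0.6, 11.0]
width: 0.572
grip_force: 63.2
```

play_rows(steps=[{"delta_rot": [0, 0, 0], "delta_pos": [0, 0, -1], "jaw": 0.2}, {"delta_rot": [0, 0, 0], "delta_pos": [0, 0, -2], "jaw": 0.2}, {"delta_rot": [0, 0, 0], "delta_pos": [0, 0, -3], "jaw": 0.2}, {"delta_rot": [0, 0, 0], "delta_pos": [0, 0, -3], "jaw": 0.2}, {"delta_rot": [0, 0, 0], "delta_pos": [0, 0, -3], "jaw": 0.2}, {"delta_rot": [0, 0, 0], "delta_pos": [0, 0, -2.5], "jaw": 0.2}, {"delta_rot": [0, 0, 0], "delta_pos": [0, 0, -1.7], "jaw": 0.2}, {"delta_rot": [0, 0, 0], "delta_pos": [0, 0, 0], "jaw": 0.2}])

```text
clock: 4.83
tcp_pos: [0.5844, 0.3152, 0.2537]
eef_rot: [3.137, -0.003, 1.445]
wrist_force: [0.7, -0.2, -2.5]
width: 0.57
grip_force: 63.1
```

```bash
python3 - <<'E'
from h import *
go([.536,-.165,.25],2.7)
E
```

```text
t 4.83 tcp [0.5844 0.3152 0.2537] yaxis -7.21 F [ 0.7 -0.2 -2.5] w 0.57 grip 63.1
shift cm first [-48.25   1.23   0.22] norm 48.27 | shift after turn [-47.74  -7.09   0.37] | rotvec [ 0.005  -0.0028 -0.173 ]
```

play_rows(steps=[{"delta_rot": [0, 0, 0], "delta_pos": [-2, 0.1, 0], "jaw": 0.2}, {"delta_rot": [0, 0, 0], "delta_pos": [-3.5, 0.1, 0], "jaw": 0.2}, {"delta_rot": [0, 0, 0], "delta_pos": [-3.5, 0.1, 0], "jaw": 0.2}, {"delta_rot": [0, 0, 0], "delta_pos": [-3.5, 0.1, 0], "jaw": 0.2}, {"delta_rot": [0, 0, 0], "delta_pos": [-3.5, 0.1, 0], "jaw": 0.2}, {"delta_rot": [0, 0, 0], "delta_pos": [-3.5, 0.1, 0], "jaw": 0.2}, {"delta_rot": [0, 0, 0], "delta_pos": [-3.5, 0.1, 0], "jaw": 0.2}, {"delta_rot": [0, 0, 0], "delta_pos": [-3.5, 0.1, 0], "jaw": 0.2}, {"delta_rot": [0, 0, 0], "delta_pos": [-3.5, 0.1, 0], "jaw": 0.2}, {"delta_rot": [0, 0, 0], "delta_pos": [-3.5, 0.1, 0], "jaw": 0.2}, {"delta_rot": [0, 0, 0], "delta_pos": [-3.5, 0.1, 0], "jaw": 0.2}, {"delta_rot": [0, 0, 0], "delta_pos": [-3.5, 0.1, 0], "jaw": 0.2}, {"delta_rot": [0, 0, 0], "delta_pos": [-3.5, 0, 0], "jaw": 0.2}, {"delta_rot": [0, 0, 0], "delta_pos": [-2.5, 0, 0], "jaw": 0.2}, {"delta_rot": [0, 0, 0], "delta_pos": [-1.2, 0, 0], "jaw": 0.2}, {"delta_rot": [0.005, -0.003, -0.087], "delta_pos": [0, 0, 0], "jaw": 0.2}, {"delta_rot": [0, 0, -0.086], "delta_pos": [0, 0, 0], "jaw": 0.2}, {"delta_rot": [0, 0, 0], "delta_pos": [0, 0, 0], "jaw": 0.2}, {"delta_rot": [0, 0, 0], "delta_pos": [0, 0, 0], "jaw": 0.2}])

```text
clock: 6.42
tcp_pos: [0.5354, -0.1594, 0.249]
eef_rot: [-3.136, 0.002, 1.616]
wrist_force: [-0.6, -0.2, -2.8]
width: 0.571
grip_force: 62.9
```

```bash
python3 - <<'E'
from h import *
cam=ctrl.camera_model('wrist'); im,d=ctrl.read_camera('wrist'); save(im,'w2.png'); np.savez('w2.npz',im=im,d=d,**cam)
P,u,v=world(cam,d); Z=P[:,2]; x,y=P[:,0]-.536,P[:,1]+.107
r=np.hypot(x,y)
rect(P[(r<.062)&(Z>.0505)&(Z<.055)],'block top'); rect(P[(r<.04)&(Z>.038)&(Z<.0425)],'floor')
rect(P[(np.hypot(P[:,0]-.488,P[:,1]+.197)<.03)&(Z>.09)&(Z<.105)],'knob top')
rect(P[(abs(x-0.008)<.15)&(abs(y)<.2)&(Z>.013)&(Z<.019)],'base')
go([.536,-.107,.25],2.7)
s=ctrl.observe(); R=Ro.from_euler('xyz',s['eef_rot']).as_matrix()
# held object in tool frame
T=(P-s['tcp_pos'])@R; k=(abs(T[:,0])<.04)&(abs(T[:,1])<.024)&(T[:,2]>.03)&(T[:,2]<.12)
H=T[k]; print('held tool-frame',len(H),H.min(0).round(4),H.max(0).round(4))
E
```

```text
block top 7151 c [ 533.8 -104.6] sz [80.3 80.3] ang 2.7 zmed 0.0521
floor 5612 c [ 533.8 -104.8] sz [53.3 52.9] ang 2.7 zmed 0.0402
knob top 202 c [ 480.  -190.3] sz [17.1  6.3] ang 42.8 zmed 0.0967
base 34035 c [ 534.  -107.7] sz [218.5 212.1] ang 2.7 zmed 0.0161
t 6.47 tcp [ 0.5355 -0.1594  0.2491] yaxis 2.54 F [-0.7 -0.3 -2.5] w 0.571 grip 62.9
shift cm first [ 5.23  0.28 -0.11] norm 5.24 | shift after turn [ 5.23  0.3  -0.09] | rotvec [-0.0055  0.0021 -0.0027]
held tool-frame 21198 [-0.0249 -0.024   0.0306] [0.0256 0.024  0.0863]
```

View pics/w2.png

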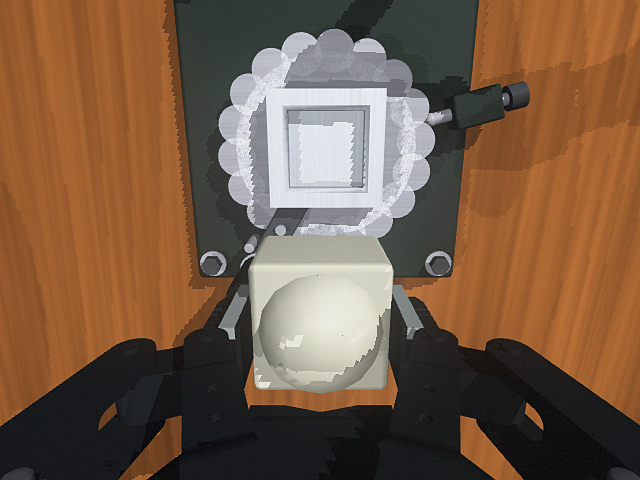

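The view shows the empty nest at (325,147), unobstructed, with the held cellar square in the pads at (320,312). Next I move above the nest.

play_rows(steps=[{"delta_rot": [-0.0055, 0.002, -0.003], "delta_pos": [1.5, 0.08, 1], "jaw": 0.2}, {"delta_rot": [0, 0, 0], "delta_pos": [2, 0.0, 2], "jaw": 0.2}, {"delta_rot": [0, 0, 0], "delta_pos": [1.4, 0, 2], "jaw": 0.2}, {"delta_rot": [0, 0, 0], "delta_pos": [0.6, 0, 2], "jaw": 0.2}, {"delta_rot": [0, 0, 0], "delta_pos": [0, 0, 1.5], "jaw": 0.2}, {"delta_rot": [0, 0, 0], "delta_pos": [0, 0, 1], "jaw": 0.2}, {"delta_rot": [0, 0, 0], "delta_pos": [0, 0, 0], "jaw": 0.2}, {"delta_rot": [0, 0, 0], "delta_pos": [0, 0, 0], "jaw": 0.2}])

```text
clock: 7.13
tcp_pos: [0.5336, -0.1051, 0.1543]
eef_rot: [-3.142, 0.001, 1.62]
wrist_force: [-0.2, 0.3, -2.3]
width: 0.573
grip_force: 62.8
```

```bash
python3 - <<'E'
from h import *
go([.5337,-.1048,.1275],2.7)
E
```

```text
t 7.13 tcp [ 0.5336 -0.1051  0.1543] yaxis 2.79 F [-0.2  0.3 -2.3] w 0.573 grip 62.8
shift cm first [0.03 0.01 2.68] norm 2.68 | shift after turn [0.03 0.01 2.68] | rotvec [-0.0001  0.0007  0.0016]
```

play_rows(steps=[{"delta_rot": [0, 0, 0.0015], "delta_pos": [0.03, 0.01, 0.6], "jaw": 0.2}, {"delta_rot": [0, 0, 0], "delta_pos": [0, 0, 0.5], "jaw": 0.2}, {"delta_rot": [0, 0, 0], "delta_pos": [0, 0, 0.4], "jaw": 0.2}, {"delta_rot": [0, 0, 0], "delta_pos": [0, 0, 0.3], "jaw": 0.2}, {"delta_rot": [0, 0, 0], "delta_pos": [0, 0, 0.3], "jaw": 0.2}, {"delta_rot": [0, 0, 0], "delta_pos": [0, 0, 0.2], "jaw": 0.2}, {"delta_rot": [0, 0, 0], "delta_pos": [0, 0, 0.1], "jaw": 0.2}, {"delta_rot": [0, 0, 0], "delta_pos": [0, 0, 0.1], "jaw": 0.2}, {"delta_rot": [0, 0, 0], "delta_pos": [0, 0, 0], "jaw": 0.2}])

```text
clock: 7.88
tcp_pos: [0.5339, -0.1046, 0.129]
eef_rot: [3.141, 0.0, 1.619]
wrist_force: [5.0, -0.3, -5.5]
width: 0.574
grip_force: 63.4
```

play_rows(steps=[{"delta_rot": [0, 0, 0], "delta_pos": [0, 0, 0.08], "jaw": 0.2}, {"delta_rot": [0, 0, 0], "delta_pos": [0, 0, 0], "jaw": 0.2}])

```text
clock: 8.05
tcp_pos: [0.5339, -0.1046, 0.1286]
eef_rot: [3.141, 0.001, 1.619]
wrist_force: [2.9, -0.3, 3.0]
width: 0.568
grip_force: 64.1
```

play_rows(steps=[{"delta_rot": [0, 0, 0], "delta_pos": [0, 0, 0], "jaw": 0.62}, {"delta_rot": [0, 0, 0], "delta_pos": [0, 0, 0], "jaw": 0.7}, {"delta_rot": [0, 0, 0], "delta_pos": [0, 0, 0], "jaw": 0.8}, {"delta_rot": [0, 0, 0], "delta_pos": [0, 0, 0], "jaw": 0.9}, {"delta_rot": [0, 0, 0], "delta_pos": [0, 0, 0], "jaw": 0.9}, {"delta_rot": [0, 0, 0], "delta_pos": [0, 0, -1], "jaw": 0.9}, {"delta_rot": [0, 0, 0], "delta_pos": [0, 0, -2.5], "jaw": 0.9}, {"delta_rot": [0, 0, 0], "delta_pos": [0, 0, -3.5], "jaw": 1}, {"delta_rot": [0, 0, 0], "delta_pos": [0, 0, -2.5], "jaw": 1}, {"delta_rot": [0, 0, 0], "delta_pos": [-2, 0, -1], "jaw": 1}, {"delta_rot": [0, 0, 0], "delta_pos": [-2.5, -1.5, 0], "jaw": 1}, {"delta_rot": [0, 0, 0], "delta_pos": [-1.5, -1, 0], "jaw": 1}, {"delta_rot": [0, 0, 0], "delta_pos": [0, 0, 0], "jaw": 1}, {"delta_rot": [0, 0, 0], "delta_pos": [0, 0, 0], "jaw": 1}])

```text
clock: 9.22
tcp_pos: [0.5113, -0.1663, 0.234]
eef_rot: [3.141, 0.001, 1.618]
wrist_force: [0.1, 0.5, 0.4]
width: 1.005
grip_force: 0.0
```

```bash
python3 - <<'E'
from h import *
cam=ctrl.camera_model('wrist'); im,d=ctrl.read_camera('wrist'); save(im,'w3.png')
P,u,v=world(cam,d); Z=P[:,2]; r=np.hypot(P[:,0]-.534,P[:,1]+.105)
F=P[(r<.034)&(Z>.077)&(Z<.0825)]; rect(F,'cellar flat')
A=np.c_[F[:,:2],np.ones(len(F))]; print('tilt',np.linalg.lstsq(A,F[:,2],rcond=None)[0][:2].round(4))
rect(P[(r<.03)&(Z>.086)],'dome'); print('dome top',np.percentile(Z[r<.03],99))
rect(P[(r<.062)&(Z>.0505)&(Z<.055)],'block top')
k=P[(np.hypot(P[:,0]-.486,P[:,1]+.198)<.03)&(Z>.093)&(Z<.105)]; rect(k,'knob top')
if len(k)>5: print(cv2.minEnclosingCircle((k[:,:2]*1000).astype(np.float32)))
print('predicted knob',np.array([.534,-.1047])+.105*np.array([np.cos(np.radians(-117.3)),np.sin(np.radians(-117.3))]))
go([.4855,-.198,.2],2.7)
E
```

```text
cellar flat 3139 c [ 532.5 -104.9] sz [49.5 49.9] ang 2.8 zmed 0.0799
tilt [ 0.     -0.0031]
dome 3896 c [ 532.5 -104.7] sz [38.8 38.9] ang 48.5 zmed 0.0923
dome top 0.09519759499012193
block top 7849 c [ 533.9 -104.4] sz [80.2 80.1] ang 2.7 zmed 0.0521
knob top 1239 c [ 485.9 -197.2] sz [24. 24.] ang 11.0 zmed 0.0978
((485.6913757324219, -197.3109588623047), 12.444802284240723)
predicted knob [ 0.4858418  -0.19800481]
t 9.27 tcp [ 0.5117 -0.1653  0.2338] yaxis 2.77 F [ 0.9 -0.   1. ] w 1.003 grip 0.0
shift cm first [-3.13 -2.78  3.38] norm 5.38 | shift after turn [-3.14 -2.77  3.38] | rotvec [0.0005 0.0001 0.0013]
```

View pics/w3.png

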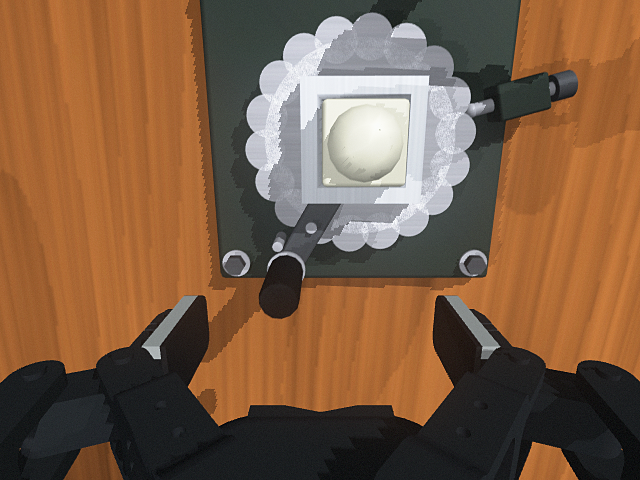

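The cellar's flat top is at 0.080 m and level, so it is seated. It shows at (366,142) and the knob at (282,290). Next I grip the knob.

```bash
python3 - <<'E'
from h import *
go([.4857,-.1977,.128],2.7)
E
```

```text
t 9.27 tcp [ 0.5117 -0.1653  0.2338] yaxis 2.77 F [ 0.9 -0.   1. ] w 1.003 grip 0.0
shift cm first [-3.11 -2.76 10.58] norm 11.36 | shift after turn [-3.11 -2.75 10.58] | rotvec [0.0005 0.0001 0.0013]
```

play_rows(steps=[{"delta_rot": [0, 0, 0.001], "delta_pos": [-1.5, -1.4, 0], "jaw": 1}, {"delta_rot": [0, 0, 0], "delta_pos": [-1.6, -1.35, 0], "jaw": 1}, {"delta_rot": [0, 0, 0], "delta_pos": [0, 0, 1.5], "jaw": 0.9}, {"delta_rot": [0, 0, 0], "delta_pos": [0, 0, 2], "jaw": 0.8}, {"delta_rot": [0, 0, 0], "delta_pos": [0, 0, 0], "jaw": 0.8}, {"delta_rot": [0, 0, 0], "delta_pos": [0, 0, 0], "jaw": 0.8}])

```text
clock: 9.77
tcp_pos: [0.4858, -0.1971, 0.1982]
eef_rot: [-3.141, -0.0, 1.619]
wrist_force: [0.3, -0.3, 0.9]
width: 0.798
grip_force: 0.0
```

```bash
python3 - <<'E'
from h import *
go([.4857,-.1977,.128],2.7)
E
```

```text
t 9.77 tcp [ 0.4858 -0.1971  0.1982] yaxis 2.78 F [ 0.3 -0.3  0.9] w 0.798 grip 0.0
shift cm first [-0.06 -0.01  7.02] norm 7.02 | shift after turn [-0.06 -0.02  7.02] | rotvec [-0.001  -0.0004  0.0015]
```

play_rows(steps=[{"delta_rot": [0, 0, 0], "delta_pos": [-0.06, 0, 1.5], "jaw": 0.8}, {"delta_rot": [0, 0, 0], "delta_pos": [0, 0, 2.5], "jaw": 0.8}, {"delta_rot": [0, 0, 0], "delta_pos": [0, 0, 2], "jaw": 0.8}, {"delta_rot": [0, 0, 0], "delta_pos": [0, 0, 1], "jaw": 0.7}, {"delta_rot": [0, 0, 0], "delta_pos": [0, 0, 0], "jaw": 0.6}, {"delta_rot": [0, 0, 0], "delta_pos": [0, 0, 0], "jaw": 0.45}, {"delta_rot": [0, 0, 0], "delta_pos": [0, 0, 0], "jaw": 0.35}, {"delta_rot": [0, 0, 0], "delta_pos": [0, 0, 0], "jaw": 0.0}, {"delta_rot": [0, 0, 0], "delta_pos": [0, 0, 0], "jaw": 0.0}, {"delta_rot": [0, 0, 0], "delta_pos": [0, 0, 0], "jaw": 0.0}])

```text
clock: 10.6
tcp_pos: [0.4867, -0.1987, 0.1299]
eef_rot: [3.138, 0.001, 1.618]
wrist_force: [4.0, -0.1, 9.3]
width: 0.279
grip_force: 58.2
```

play_rows(steps=[{"delta_rot": [0, 0, 0], "delta_pos": [-0.22, 0.4, 0], "jaw": 0}, {"delta_rot": [0, 0, 0], "delta_pos": [-0.2, 0.41, 0], "jaw": 0}, {"delta_rot": [0, 0, 0], "delta_pos": [-0.185, 0.42, 0], "jaw": 0}, {"delta_rot": [0, 0, 0], "delta_pos": [-0.165, 0.427, 0], "jaw": 0}, {"delta_rot": [0, 0, 0], "delta_pos": [-0.147, 0.434, 0], "jaw": 0}, {"delta_rot": [0, 0, 0], "delta_pos": [-0.128, 0.44, 0], "jaw": 0}, {"delta_rot": [0, 0, 0], "delta_pos": [-0.11, 0.445, 0], "jaw": 0}, {"delta_rot": [0, 0, 0], "delta_pos": [-0.09, 0.45, 0], "jaw": 0}, {"delta_rot": [0, 0, 0], "delta_pos": [0, 0, 0], "jaw": 0}, {"delta_rot": [0, 0, 0], "delta_pos": [0, 0, 0], "jaw": 0}])

```text
clock: 11.43
tcp_pos: [0.5216, -0.2097, 0.1299]
eef_rot: [3.138, 0.002, 1.618]
wrist_force: [2.0, 0.1, 6.7]
width: 0.277
grip_force: 58.7
```

```bash
cat >> h.py <<'E'
def chk():
    s=ctrl.observe(); d=s['tcp_pos'][:2]-np.array([.534,-.1047])
    print('r',np.hypot(*d).round(4),'index deg',(np.degrees(np.arctan2(d[1],d[0]))+117.3).round(2),'F',s['wrist_force'].round(1),'yaw',np.degrees(s['eef_rot'][2]).round(2))
E
python3 -c "
from h import *
chk(); go([.49,-.2,.13],2.7)"
```

```text
r 0.1057 index deg 20.54 F [2.  0.1 6.7] yaw 92.73
t 11.43 tcp [ 0.5216 -0.2097  0.1299] yaxis 2.73 F [2.  0.1 6.7] w 0.277 grip 58.7
shift cm first [ 1.12 -3.11 -0.02] norm 3.3 | shift after turn [ 1.12 -3.11 -0.01] | rotvec [0.0033 0.0017 0.0005]
```

play_rows(steps=[{"delta_rot": [0, 0, 0], "delta_pos": [-0.07, 0.453, 0], "jaw": 0}, {"delta_rot": [0, 0, 0], "delta_pos": [-0.05, 0.455, 0], "jaw": 0}, {"delta_rot": [0, 0, 0], "delta_pos": [-0.03, 0.457, 0], "jaw": 0}, {"delta_rot": [0, 0, 0], "delta_pos": [-0.01, 0.458, 0], "jaw": 0}, {"delta_rot": [0, 0, 0], "delta_pos": [0.01, 0.458, 0], "jaw": 0}, {"delta_rot": [0, 0, 0], "delta_pos": [0.03, 0.457, 0], "jaw": 0}, {"delta_rot": [0, 0, 0], "delta_pos": [0.05, 0.455, 0], "jaw": 0}, {"delta_rot": [0, 0, 0], "delta_pos": [0.07, 0.453, 0], "jaw": 0}, {"delta_rot": [0, 0, 0], "delta_pos": [0, 0, 0], "jaw": 0}, {"delta_rot": [0, 0, 0], "delta_pos": [0, 0, 0], "jaw": 0}])

```text
clock: 12.27
tcp_pos: [0.558, -0.208, 0.13]
eef_rot: [3.138, 0.002, 1.618]
wrist_force: [4.3, -1.6, 3.7]
width: 0.283
grip_force: 59.0
```

```bash
python3 -c "
from h import *
chk()"
```

```text
r 0.1061 index deg 40.39 F [ 4.3 -1.6  3.7] yaw 92.73
```

Second click. The third leg mirrors the first.

play_rows(steps=[{"delta_rot": [0, 0, 0], "delta_pos": [0.09, 0.45, 0], "jaw": 0}, {"delta_rot": [0, 0, 0], "delta_pos": [0.11, 0.445, 0], "jaw": 0}, {"delta_rot": [0, 0, 0], "delta_pos": [0.128, 0.44, 0], "jaw": 0}, {"delta_rot": [0, 0, 0], "delta_pos": [0.147, 0.434, 0], "jaw": 0}, {"delta_rot": [0, 0, 0], "delta_pos": [0.165, 0.427, 0], "jaw": 0}, {"delta_rot": [0, 0, 0], "delta_pos": [0.185, 0.42, 0], "jaw": 0}, {"delta_rot": [0, 0, 0], "delta_pos": [0.2, 0.41, 0], "jaw": 0}, {"delta_rot": [0, 0, 0], "delta_pos": [0.22, 0.4, 0], "jaw": 0}, {"delta_rot": [0, 0, 0], "delta_pos": [0, 0, 0], "jaw": 0}, {"delta_rot": [0, 0, 0], "delta_pos": [0, 0, 0], "jaw": 0}, {"delta_rot": [0, 0, 0], "delta_pos": [0, 0, 0], "jaw": 0}])

```text
clock: 13.18
tcp_pos: [0.5917, -0.1939, 0.13]
eef_rot: [3.138, 0.002, 1.618]
wrist_force: [5.2, -1.5, 4.4]
width: 0.275
grip_force: 59.5
```

```bash
python3 - <<'E'
from h import *
chk()
for c in ['top','wrist']:
    cam=ctrl.camera_model(c); im,d=ctrl.read_camera(c); save(im,c+'4.png')
    P,u,v=world(cam,d); Z=P[:,2]; r=np.hypot(P[:,0]-.534,P[:,1]+.105)
    rect(P[(r<.06)&(Z>.049)&(Z<.055)],c+' block'); rect(P[(r<.036)&(Z>.077)&(Z<.0825)],c+' cellar')
E
```

```text
r 0.1063 index deg 60.18 F [ 5.2 -1.5  4.4] yaw 92.73
top block 736 c [ 537.4 -101.6] sz [80.  80.6] ang 62.8 zmed 0.0518
top cellar 246 c [ 536.5 -103. ] sz [50.1 49.5] ang 63.1 zmed 0.0797
wrist block 13308 c [ 533.7 -104.6] sz [80.7 80.4] ang 62.5 zmed 0.052
wrist cellar 8373 c [ 533.6 -106.1] sz [49.9 50.2] ang 62.7 zmed 0.0799
```

View pics/wrist4.png

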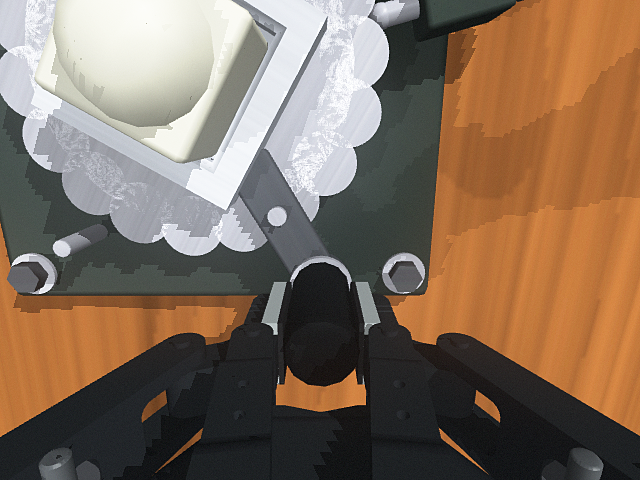

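The block has turned about 60° to the third stop. The cellar is still seated at (150,80) and the knob is in the pads at (320,320). About 5 N of back-push remains at the knob, so I ease it off slightly.

play_rows(steps=[{"delta_rot": [0, 0, 0], "delta_pos": [0, 0.05, 0], "jaw": 0}, {"delta_rot": [0, 0, 0], "delta_pos": [0, 0, 0], "jaw": 0}, {"delta_rot": [0, 0, 0], "delta_pos": [0, 0, 0], "jaw": 0}, {"delta_rot": [0, 0, 0], "delta_pos": [0, 0, 0], "jaw": 0}])

```text
clock: 13.62
tcp_pos: [0.5919, -0.1939, 0.13]
eef_rot: [3.139, 0.002, 1.618]
wrist_force: [2.1, -0.8, 6.7]
width: 0.278
grip_force: 59.5
```

```bash
python3 - <<'E'
from h import *
chk(); s=ctrl.observe(); print(s['grip_force'],s['width'],abs(s['joint_velocities']).max())
if np.linalg.norm(s['wrist_force'][:2])<5.5 and s['grip_force']>40: print(ctrl.sign_off())
E
```

```text
r 0.1064 index deg 60.27 F [ 2.1 -0.8  6.7] yaw 92.72
59.51144814491272 0.2783563673975643 0.0017828092469343402
the job is handed in; nothing more can be done
None
```

The job is handed in at about 14 s: the white square cellar sits level on the nest floor, and the plate is at the third stop (about 60°), with the knob held at about 60 N.

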